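# Index the swivelling board holder to its next notch

## Robot

A 6-joint arm with a two-finger parallel gripper is mounted at the origin on the work surface; the furniture and walls round the work are solid. World frame = base frame: x ahead of the robot, y to its left, z up, the work surface at z = 0. Lengths are in m, angles in rad, forces in N, time in s.
With the tool pointing down it reaches from about 0.35 to 0.85 m from the base axis. Payload 8.1 kg.
Tool frame: the origin (TCP) lies at the centre of the arm's flange, where the gripper is bolted on; the fingertips stand 186 mm ahead of it and the grasp point (between the pads) lies 167 mm ahead of it (robot.grasp_offset is the distance from the TCP to the grasp point, in m); z points along the fingers, y is the line along which they close (so a half turn about z gives the same grasp; the last joint's range is limited). The gripper opens to 93 mm and grips with 3 to 60 N. Pads are 15 mm wide; open, the fingers measure 128 mm over their backs; the gripper's body (75 mm by 188 mm) begins 65 mm behind the grasp point.
Start: joints at [1.023, 0.13, 1.488, -0, 1.523, -0.085], TCP at [0.268, 0.537, 0.405] pointing down, gripper open.
Joint ranges: [-2.96, 2.96], [-0.89, 2.26], [0.02, 2.5], [-1.34, 4.48], [0, 2.73], [-2.66, 2.66]. Speed limits (rad/s): [2.39, 2.39, 2.79, 3.14, 3.14, 3.14].

## Interface

Orientations are given as a rotation vector (axis times angle).
In Python, from plant import robot gives the robot as it stands.
- The arm moves only by the tool drive_tool, never from a script. Its argument "moves" is one flat list of numbers, 7 for each row, row after row: the finger opening in mm, from 0 to 93, then the shift along the tool's x, y, z in mm, then the turn, a rotation vector about the tool's x, y, z in degrees. A call has 1 to 8 rows; each row shifts and turns the commanded pose from where the row before left it, along the tool's axes as they then stand; what a row does not reach is not made up. A row lasts 1/10 s, in which the tool goes at most 50 mm and 8.59 degrees, less where a joint would pass 70% of its speed; a pose out of reach is approached as far as the arm can. A call is refused whole if a number of a shift passes 50 or a number of a turn 8.59, either way. A call with a gripper value outside its range is refused whole. The fingers move at their own pace and stop on an object; "grip_force" is the grip in N (left out, the last holds). Time passes only in rows, so rows that do not move let the fingers close. It gives the time, the measured TCP pose, the force, the opening and the grip force at its end, in the units of the state.
- robot.read_state(): the state, without advancing time (a new reading comes with each control period).
- robot.read_camera(name): name is "scene" or "top"; returns a dict with "color" (384x512x3 uint8, red, green, blue), "depth" (384x512 float32, m along the optical axis (not along the pixel's ray), 0 where there is no reading), "mtx" (3x3 intrinsics, pixels), "R" (3x3) and "t" (3): a world point X has camera coordinates R X + t. Camera axes: x right, y down, z forward; pixel columns grow to the right and rows downward; lengths in m; the calibration is good to about 2 mm. A picture is of the moment at which its call begins.
- robot.close_job(): hands the job in; it is judged then, once.
The state is a dict: "t": time; "q": joint angles; "dq": joint speeds; "joint_torque": joint torques, N m; "tool_pos": TCP position; "orientation": TCP orientation; "force": force on the tool from outside, world axes, zero at the start; "wrist_torque": the same for the moment, N m; "opening": finger opening in m; "gripper_force": force on a finger pad.
Only numpy, scipy, OpenCV 4.12 (cv2) and the standard library are available. Lean on these libraries where they do the work, as an engineer would, in place of code of your own. Each camera call takes 0.05 s, during which the arm holds its last target. There are 200 camera calls.

## Task

The circuit board sits in a swivel holder that is locked by a spring index pin. Pull the pin's ring straight up, swing the holder anticlockwise (seen from above) to the very next notch, the one in the clamped-on index plate, and let the spring seat the pin fully there so that the holder is locked again. The notch has to be felt for: never force the pin, do not touch the board, and leave the other things on the bench where they are.

Things in the scene. Friction and masses are not known exactly. Their poses are not given: they have to be found in the camera images.
- swivel_base: Fixed round grey foot of the swivel holder, 228 mm across. Origin: on the vertical swivel axis, at table height; z up; x points from the axis to the first notch, where the pin starts. On its rim lies a steel index ring, flat top 36 mm above the table, with notches: slots 11 mm wide along the rim, for the 8 mm pin
- first_notch (a point): Mouth of the first notch, 92 mm from the axis. The next one, 44 to 75 degrees anticlockwise, is the slot in a 2 mm thick aluminium arc plate clamped on the ring (its ends are ramps, 41 degrees either side of the slot). Where it is clamped differs from job to job and no pose of it is given: feel for it, or see it. A far notch at 123 degrees is not wanted
- board_holder (a joint): Angle of the swivel holder, rad: 0 in the first notch, grows anticlockwise from above; stops at -0.05 and 2.35. Turns easily (about 1 N at the ring), stays where left. It is a 128 mm aluminium platter, top 52 mm above the table, with an arm 26 mm wide that carries the pin's dark barrel (18 mm across, top 70 mm above the table) 92 mm from the axis, out along the base's x at 0
- pull_ring (a joint): Height of the pull ring with its pin above the fully home position, m: 0 when fully home in a notch, about 0.0075 when the pin's nose rides on the index ring's top, 0.0095 on the arc plate; stop at 0.015. A spring pushes it down, 4 N at 0 to 7.5 N at 0.015: let go over a notch it drops in by itself, let go elsewhere the nose rides on the ring as the holder turns
- ring_center (a point): Centre of the upright steel pull ring, 92 mm from the axis, 90.5 mm above the table when home. 35 mm outside, 19 inside, bar 8 mm thick; it lies in the plane through the swivel axis and turns only with the holder, so pinch it 8 mm wide from above by its upper half, fingers closing along the swing. x: outward from the axis; y: anticlockwise direction of swing; z up
- index_pin: Round-nosed steel pin, 8 mm thick, fixed under the pull ring, on its axis; origin at its lower tip, 28 mm above the table when home, 8 mm below the index ring's top. More than 20 N of contact force on it counts as forcing it
- circuit_board: Green circuit board, 60 x 85 mm, clamped in the holder by its short ends, centred on the swivel axis, top of its parts 79 mm above the table; must not be touched. Origin: centre of its underside
- side_cutter: Side cutters lying on the table, 52 x 154 x 13 mm, a bystander; origin at its middle on the table
- ipa_bottle: White plastic bottle with a blue nozzle, 52 mm across, 150 mm high, a bystander; origin at the middle of its underside
- solder_reel: Reel of solder wire standing on its flange, 78 x 73 x 50 mm, a bystander; origin under its middle
- tweezers: Dark tweezers lying on the table, 131 mm long, 10 mm high, a bystander; origin at its middle on the table

How it is judged:
On the way, in this order (a step that is already met when the one before it is completed fails the run):
1. the pin is drawn clear of its first notch (value of joint pull_ring above 0.007 m and value of joint board_holder below 0.12 rad), for 0.05 s.
2. the holder is swung off the first notch with the pin out (value of joint pull_ring above 0.006 m and value of joint board_holder above 0.15 rad), for 0.1 s.
At the end, for the whole second after the job is handed in: The pin is fully home (ring within 2 mm of its seated height) in the very next notch anticlockwise, that of the index plate (holder at 0.74 to 1.34 rad), and the holder is at rest; the bystanders are within 20 mm of where they were (value of joint board_holder between 0.74 and 1.34 rad and value of joint pull_ring below 0.002 m and velocity of joint board_holder between -0.05 and 0.05 rad/s and distance of each of side_cutter, ipa_bottle, solder_reel, tweezers from where it was at the start of the episode below 0.02 m); the robot touches nothing.
It fails at once if the index pin is forced: more than 20 N on it (contact force between index_pin and anything else above 20 N).
It fails at once if the circuit board is touched (contact force between circuit_board and the fingers above 2 N or contact force between circuit_board and the arm above 2 N).
It fails at once if a bystander is moved by more than 20 mm (distance of any of side_cutter, ipa_bottle, solder_reel, tweezers from where it was at the start of the episode above 0.02 m).
It also fails if it takes over 42 s, if anything falls off the work surface, if the arm or the gripper's body presses on something with over 40 N, if the wrist force passes 120 N, or if a joint passes its speed limit or range.

## Working session

There is one attempt and no reset: what is moved stays moved. The work goes in short steps, Python scripts to look and compute and a tool call to move; the robot and the scene stay as the last step left them, time stands still between calls to the robot, and variables do not carry over. Pictures are saved under pics/ and viewed, at most 10 in all, crops included, and the job is handed in when it is done.

Besides the shell and the picture viewer there is one more tool, called after ">>>" as a command line: name --argument value ..., lists and objects as JSON in quotes. drive_tool: Moves the arm, as the interface text tells. Its arguments: {"type":"object","properties":{"moves":{"type":"array","items":{"type":"number"}},"grip_force":{"type":"number"}},"required":["moves"]}

```bash
mkdir -p pics; cat > h.py <<'E'
import numpy as np, cv2
from plant import robot
def cam(n):
    c=robot.read_camera(n); np.savez(f'pics/{n}.npz',**c); return c
def ray(c,u,v,z):
    d=c['R'].T@np.linalg.inv(c['mtx'])@[u,v,1]; o=-c['R'].T@c['t']
    return o+d*(z-o[2])/d[2]
def proj(c,X):
    p=c['mtx']@(c['R']@np.array(X)+c['t']); return p[:2]/p[2]
E
python3 - <<'E'
from h import *
for n in('top','scene'):
    c=cam(n); cv2.imwrite(f'pics/{n}1.png',cv2.cvtColor(c['color'],cv2.COLOR_RGB2BGR)); print(n,-c['R'].T@c['t'],c['R'][2])
s=robot.read_state(); print(s['t'],s['tool_pos'],s['orientation'],s['opening'])
E
```

```text
top [0.28024964 0.03636504 0.9357219 ] [ 0.18278861 -0.03821308 -0.98240933]
scene [ 0.03650178 -0.57989094  0.81344704] [ 0.41571024  0.57317135 -0.70615834]
0.1 [0.26774423 0.5367239  0.40381286] [-7.20361862e-01 -3.05737763e+00  2.42381675e-03] 0.09301311472020253
```

View pics/top1.png

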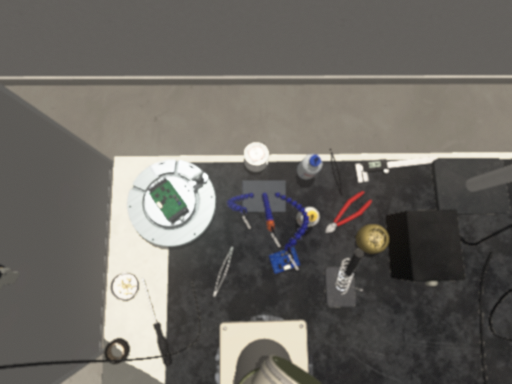

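View pics/scene1.png

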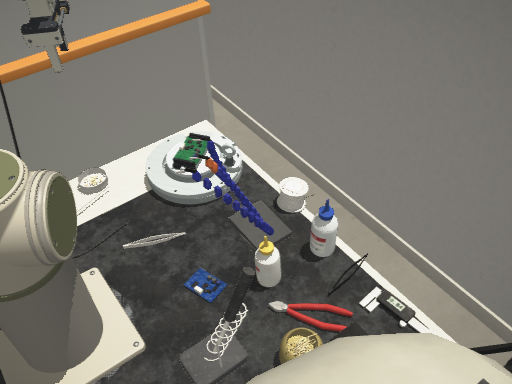

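The top view shows the swivel base around (171,203), with the dark pin or arm near (200,180). The scene view shows the ring near (230,150), partly behind the blue hose. Next I'll zoom in on both.

```bash
python3 - <<'E'
from h import *
T=np.load('pics/top.npz');S=np.load('pics/scene.npz')
a=cv2.resize(T['color'][152:254,120:224],None,fx=5.5,fy=5.5,interpolation=cv2.INTER_CUBIC)
cv2.imwrite('pics/topz.png',a[...,::-1])
b=cv2.resize(S['color'][125:210,140:250],None,fx=6,fy=6,interpolation=cv2.INTER_CUBIC)
cv2.imwrite('pics/scz.png',b[...,::-1])
for p in [(128,203),(215,203),(171,160),(171,247)]: print(ray(T,*p,.036))
print(ray(T,201,181,.09))
E
```

```text
[0.41320971 0.33993949 0.036     ]
[0.40982561 0.11662704 0.036     ]
[0.52652593 0.23303009 0.036     ]
[0.2991672  0.22715174 0.036     ]
[0.45739659 0.14640112 0.09      ]
```

View pics/topz.png

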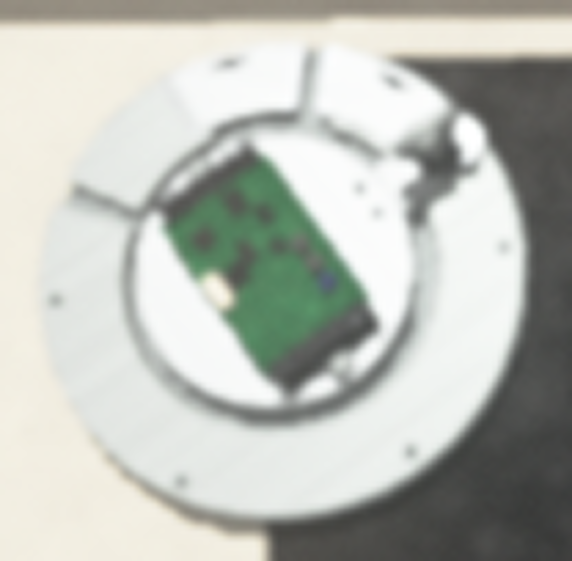

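View pics/scz.png

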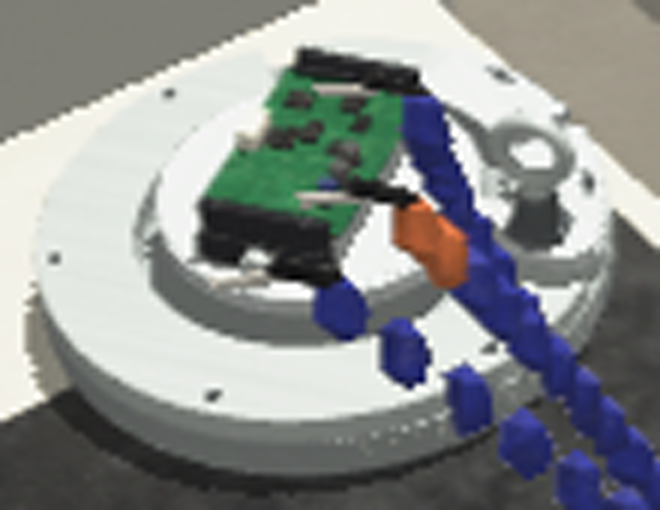

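The top crop shows the axis near zoomed (283,287), the ring near (455,150), the plate's slot as a dark line at (310,80), and the far notch at (105,200). In the scene crop the upright ring is centred at (535,155).

```bash
python3 - <<'E'
from h import *
T=np.load('pics/top.npz');S=np.load('pics/scene.npz')
z=lambda x,y:(x/5.5+120-.4,y/5.5+152-.4)
# base outline: edges of disc at z=.036 -> circle fit
E=np.array([ray(T,*z(*p),.036)[:2] for p in [(40,290),(527,250),(290,42),(290,520),(110,460),(410,487),(500,390)]])
A=np.c_[2*E,np.ones(len(E))]; s=np.linalg.lstsq(A,(E**2).sum(1),rcond=None)[0]; c=s[:2]; print('base',c,np.sqrt(s[2]+c@c))
P=[]
for cm,uv in((T,z(452,158)),(S,(535/6+139.6,155/6+124.6))):
    p=ray(cm,*uv,.0905)[:2]; P.append(p); d=p-c; print('ring',p,np.hypot(*d),np.degrees(np.arctan2(d[1],d[0])))
# two-view triangulation
def line(cm,u,v): 
    d=cm['R'].T@np.linalg.inv(cm['mtx'])@[u,v,1]; return -cm['R'].T@cm['t'],d/np.linalg.norm(d)
L=[line(T,*z(452,158)),line(S,535/6+139.6,155/6+124.6)]
M=sum(np.eye(3)-np.outer(d,d) for o,d in L); b=sum((np.eye(3)-np.outer(d,d))@o for o,d in L); print('tri',np.linalg.solve(M,b))
for n,q,h in(('slot1',(310,80),.038),('far',(105,200),.036)):
    d=ray(T,*z(*q),h)[:2]-c; print(n,np.hypot(*d),np.degrees(np.arctan2(d[1],d[0])))
# green board
m=cv2.inRange(cv2.cvtColor(T['color'],cv2.COLOR_RGB2HSV),(50,90,40),(85,255,200)); m[:,:140]=0;m[:,205:]=0
print(cv2.minAreaRect(cv2.findNonZero(m)))
# depth blob high near ring
d=T['depth']; v,u=np.mgrid[165:195,185:215]; dd=d[v,u]
X=np.stack([(u-T['mtx'][0,2])/T['mtx'][0,0]*dd,(v-T['mtx'][1,2])/T['mtx'][1,1]*dd,dd],-1)-T['t']; W=X@T['R']
k=(W[...,2]>.076)&(W[...,2]<.12); print(k.sum(),W[k].round(3)[:25])
E
```

```text
base [0.41408949 0.22864108] 0.11426599614734033
ring [0.45896334 0.14443387] 0.09541759692749069 -61.946940240176524
ring [0.46839656 0.15609112] 0.09062425209160256 -53.1834130479155
tri [0.45776462 0.14183392 0.10499212]
slot1 0.09548974182193248 -5.678734038536724
far 0.09387000441065226 65.98906433386283
((167.6148681640625, 199.56082153320312), (27.66693687438965, 19.878345489501953), 54.462318420410156)
72 [[0.477 0.15  0.103]
 [0.478 0.148 0.101]
 [0.477 0.145 0.104]
 [0.478 0.143 0.101]
 [0.474 0.154 0.106]
 [0.473 0.151 0.109]
 [0.474 0.149 0.105]
 [0.475 0.147 0.103]
 [0.475 0.145 0.102]
 [0.475 0.143 0.102]
 [0.477 0.141 0.094]
 [0.471 0.156 0.107]
 [0.471 0.154 0.108]
 [0.471 0.151 0.109]
 [0.471 0.149 0.108]
 [0.472 0.147 0.104]
 [0.472 0.145 0.102]
 [0.473 0.143 0.097]
 [0.475 0.142 0.09 ]
 [0.469 0.159 0.105]
 [0.469 0.156 0.107]
 [0.469 0.154 0.108]
 [0.469 0.151 0.108]
 [0.469 0.15  0.104]
 [0.469 0.147 0.104]]
```

```bash
python3 - <<'E'
from h import *
c=np.array([.414,.2286])
for n in('top','scene'):
    T=np.load(f'pics/{n}.npz'); d=T['depth']; v,u=np.mgrid[0:384,0:512]
    W=(np.stack([(u-T['mtx'][0,2])/T['mtx'][0,0]*d,(v-T['mtx'][1,2])/T['mtx'][1,1]*d,d],-1)-T['t'])@T['R']
    D=W[...,:2]-c; r=np.hypot(D[...,0],D[...,1]); a=np.degrees(np.arctan2(D[...,1],D[...,0]))
    for lo in(.08,.09,.1):
        k=(W[...,2]>lo)&(W[...,2]<.115)&(r>.065)&(r<.115)&(a>-85)&(a<-30)&(d>0)
        p=W[k]
        if n=='scene':
            hsv=cv2.cvtColor(T['color'],cv2.COLOR_RGB2HSV)[k]; p=p[hsv[:,1]<80]
        if len(p): print(n,lo,len(p),np.median(p,0).round(4),p.min(0).round(3),p.max(0).round(3), 'pca',np.degrees(np.arctan2(*np.linalg.svd(p[:,:2]-p[:,:2].mean(0))[2][0][::-1])).round(1), np.median(r[k]),np.median(a[k]))
E
```

```text
top 0.08 66 [0.469  0.1539 0.1021] [0.458 0.141 0.08 ] [0.478 0.168 0.109] pca 126.2 0.0925911721225017 -54.22824904402147
top 0.09 45 [0.4688 0.154  0.1045] [0.458 0.141 0.09 ] [0.478 0.168 0.109] pca 126.6 0.09255981182585853 -53.99565411537044
top 0.1 37 [0.4693 0.1538 0.1051] [0.459 0.143 0.101] [0.478 0.167 0.109] pca 126.8 0.09315113616394625 -53.70778637424768
scene 0.08 93 [0.4678 0.1564 0.0957] [0.455 0.145 0.081] [0.48  0.173 0.109] pca -52.9 0.0903329665533164 -53.171367449625
scene 0.09 65 [0.4681 0.1559 0.1016] [0.455 0.145 0.09 ] [0.48  0.171 0.109] pca -52.7 0.0911187009363544 -53.35232559092343
scene 0.1 36 [0.4688 0.1556 0.1043] [0.459 0.147 0.101] [0.477 0.171 0.109] pca -55.2 0.09147829744744365 -53.211370914438035
```

```bash
cat >> h.py <<'E'
from scipy.spatial.transform import Rotation as Ro
C=np.array([.414,.2286])
def plan(ang,h,R=.092):
    s=robot.read_state(); M=Ro.from_rotvec(s['orientation']).as_matrix(); a=np.radians(ang)
    tgt=np.r_[C+R*np.array([np.cos(a),np.sin(a)]),h+.167]
    t=np.array([-np.sin(a),np.cos(a),0])
    for sg in(1,-1):
        y=sg*t; z=np.array([0,0,-1.]); G=np.c_[np.cross(y,z),y,z]
        print('y sign',sg,'shift tool mm',(M.T@(tgt-s['tool_pos'])*1e3).round(1),'turn deg',np.degrees(Ro.from_matrix(M.T@G).as_rotvec()).round(2))
    g=s['tool_pos']+M[:,2]*.167; d=g[:2]-C
    print('t',s['t'],'grasp',g.round(4),'r',np.hypot(*d).round(4),'ang',np.degrees(np.arctan2(d[1],d[0])).round(2),'F',np.round(s['force'],2),'op',s['opening'],'gf',s['gripper_force'],'q6',s['q'].round(2) if hasattr(s['q'],'round') else s['q'])
E
python3 - <<'E'
from h import *
plan(-53.7,.101)
for n in('top','scene'):
    T=np.load(f'pics/{n}.npz'); d=T['depth']; v,u=np.mgrid[0:384,0:512]
    W=(np.stack([(u-T['mtx'][0,2])/T['mtx'][0,0]*d,(v-T['mtx'][1,2])/T['mtx'][1,1]*d,d],-1)-T['t'])@T['R']
    k=(d>0)&(W[...,2]>.12)&(W[...,2]<.6)&(np.abs(W[...,0]-.45)<.2)&(np.abs(W[...,1]-.18)<.2)
    p=W[k]; print(n,len(p)); 
    if len(p): print(p.min(0),p.max(0)); print(p[::max(1,len(p)//15)].round(2).tolist())
E
```

```text
y sign 1 shift tool mm [-350.3 -252.2  136.2] turn deg [-9.000e-02  1.000e-02  2.718e+01]
y sign -1 shift tool mm [-350.3 -252.2  136.2] turn deg [-2.0000e-02 -1.3000e-01 -1.5282e+02]
t 0.1 grasp [0.2676 0.5365 0.2368] r 0.3409 ang 115.43 F [-0.87 -0.16  0.01] op 0.09301311472020253 gf 0.0 q6 [ 1.02  0.13  1.49 -0.    1.52 -0.09]
top 425
[ 0.29937424 -0.0193383   0.12044028] [0.4088243  0.07960483 0.28241445]
[[0.41, 0.07, 0.13], [0.39, 0.08, 0.18], [0.38, 0.06, 0.2], [0.38, 0.07, 0.19], [0.37, 0.05, 0.23], [0.37, 0.04, 0.24], [0.37, -0.01, 0.18], [0.36, 0.05, 0.23], [0.37, -0.02, 0.19], [0.36, -0.01, 0.21], [0.35, -0.01, 0.2], [0.34, 0.04, 0.26], [0.34, -0.01, 0.23], [0.33, -0.01, 0.25], [0.32, -0.01, 0.27], [0.31, -0.02, 0.28]]
scene 750
[ 0.29067352 -0.01981889  0.1203452 ] [0.40623855 0.07740389 0.28867604]
[[0.35, 0.04, 0.26], [0.37, 0.04, 0.24], [0.36, 0.04, 0.23], [0.37, 0.06, 0.2], [0.31, -0.01, 0.27], [0.33, -0.01, 0.26], [0.34, -0.01, 0.24], [0.33, -0.01, 0.24], [0.34, -0.02, 0.24], [0.34, -0.01, 0.22], [0.34, -0.02, 0.22], [0.36, -0.01, 0.2], [0.37, -0.02, 0.18], [0.38, -0.01, 0.16], [0.39, -0.01, 0.14]]
```

The hose end of the helping hand, at about (0.39, 0.08, 0.18), would be under the gripper body. I'll lean the tool 35° inward about the swing direction, which keeps the pads square to the ring and moves the body away from the hose.

```bash
cat >> h.py <<'E'
def frame(ang,lean):
    a,l=np.radians(ang),np.radians(lean); r=np.array([np.cos(a),np.sin(a),0]); y=np.array([-np.sin(a),np.cos(a),0])
    z=np.array([0,0,-np.cos(l)])+r*np.sin(l); return r,np.c_[np.cross(y,z),y,z]
def go(ang,h,lean=35,back=0,R=.092,n=1):
    s=robot.read_state(); M=Ro.from_rotvec(s['orientation']).as_matrix()
    r,G=frame(ang,lean); tgt=np.r_[C,h]+r*R-G[:,2]*(.167+back)
    rv=Ro.from_matrix(M.T@G).as_rotvec(); p=s['tool_pos']; Mi=M
    for i in range(n):
        print((Mi.T@(tgt-s['tool_pos'])*1e3/n).round(2),np.degrees(rv/n).round(2)); Mi=Mi@Ro.from_rotvec(rv/n).as_matrix()
    g=p+M[:,2]*.167; d=g[:2]-C
    print('t',round(s['t'],2),'grasp',g.round(4),'r',np.hypot(*d).round(4),'ang',np.degrees(np.arctan2(d[1],d[0])).round(2),'F',np.round(s['force'],2),'op',round(s['opening'],4),'gf',s['gripper_force'],'q',np.round(s['q'],2))
E
python3 -c "
from h import *
go(-53.7,.101,back=.08,n=8)"
```

```text
[-28.03 -23.45  12.59] [ 1.03 -4.29  3.29]
[-28.29 -21.58  15.11] [ 1.03 -4.29  3.29]
[-28.25 -19.66  17.6 ] [ 1.03 -4.29  3.29]
[-27.92 -17.7   20.04] [ 1.03 -4.29  3.29]
[-27.29 -15.73  22.4 ] [ 1.03 -4.29  3.29]
[-26.37 -13.77  24.68] [ 1.03 -4.29  3.29]
[-25.18 -11.82  26.84] [ 1.03 -4.29  3.29]
[-23.72  -9.92  28.87] [ 1.03 -4.29  3.29]
t 0.1 grasp [0.2676 0.5365 0.2368] r 0.3409 ang 115.43 F [-0.87 -0.16  0.01] op 0.093 gf 0.0 q [ 1.02  0.13  1.49 -0.    1.52 -0.09]
```

>>> drive_tool --moves '[40, -28, -23.5, 12.6, 1.03, -4.29, 3.29, 40, -28.3, -21.6, 15.1, 1.03, -4.29, 3.29, 40, -28.3, -19.7, 17.6, 1.03, -4.29, 3.29, 40, -27.9, -17.7, 20, 1.03, -4.29, 3.29, 40, -27.3, -15.7, 22.4, 1.03, -4.29, 3.29, 40, -26.4, -13.8, 24.7, 1.03, -4.29, 3.29, 40, -25.2, -11.8, 26.8, 1.03, -4.29, 3.29, 40, -23.7, -9.9, 28.9, 1.03, -4.29, 3.29]' --grip_force 25

```text
t: 0.9
tool_pos: [0.385, 0.2674, 0.3034]
orientation: [1.163, 2.292, -0.366]
force: [-0.3, 0.3, 0.4]
opening: 0.0408
gripper_force: 0.0
```

>>> drive_tool --moves '[40, 0, 0, 0, 0, 0, 0, 40, 0, 0, 0, 0, 0, 0]'

```text
t: 1.1
tool_pos: [0.3847, 0.2683, 0.3033]
orientation: [1.163, 2.296, -0.367]
force: [0.2, 0.3, -0.3]
opening: 0.04
gripper_force: 0.0
```

```bash
python3 -c "
from h import *
c=cam('scene'); b=cv2.resize(c['color'][60:230,110:290],None,fx=3.3,fy=3.3,interpolation=cv2.INTER_CUBIC); cv2.imwrite('pics/s2.png',b[...,::-1])
go(-53.7,.101,back=0,n=1)"
```

```text
[ 0.11 -0.48 80.75] [ 0.05 -0.09  0.  ]
t 1.15 grasp [0.4415 0.1921 0.1671] r 0.0457 ang -53.0 F [-0.41  0.17  0.35] op 0.0404 gf 0.0 q [ 0.73 -0.09  1.96 -0.62  1.38  0.26]
```

View pics/s2.png

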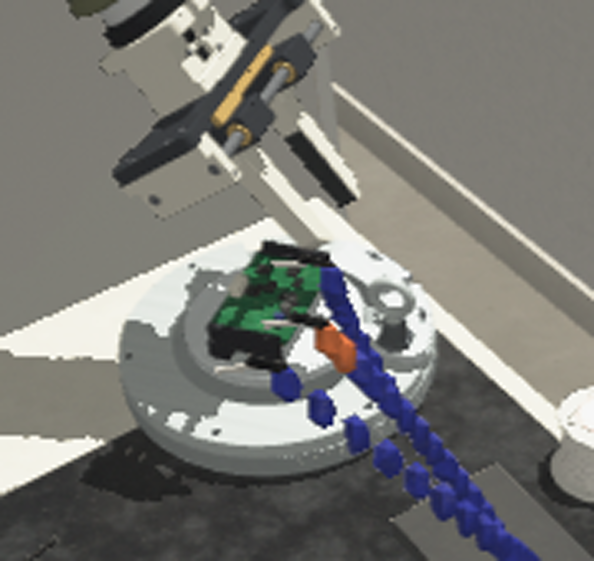

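The image shows the gripper leaning as planned, with its fingers aimed at the ring near (390,300) and clear of the hose. I'll advance along the tool axis.

>>> drive_tool --moves '[40, 0, -0.2, 20, 0, 0, 0, 40, 0, -0.2, 20, 0, 0, 0, 40, 0, 0, 20, 0, 0, 0, 40, 0, 0, 10, 0, 0, 0, 40, 0, 0, 10, 0, 0, 0, 40, 0, 0, 0, 0, 0, 0]'

```text
t: 1.75
tool_pos: [0.4117, 0.2316, 0.238]
orientation: [1.162, 2.296, -0.366]
force: [-0.1, -0.7, -0.7]
opening: 0.0401
gripper_force: 0.0
```

```bash
python3 -c "
from h import *
c=cam('scene'); b=cv2.resize(c['color'][90:190,170:290],None,fx=5,fy=5,interpolation=cv2.INTER_CUBIC); cv2.imwrite('pics/s3.png',b[...,::-1])
go(-53.7,.101,back=0,n=1)"
```

```text
[ 0.28 -0.15  0.77] [ 0.05 -0.04  0.  ]
t 1.8 grasp [0.4685 0.1549 0.1017] r 0.0917 ang -53.52 F [-0.49 -0.23  0.46] op 0.0398 gf 0.0 q [ 0.64 -0.01  2.03 -0.66  1.21  0.27]
```

View pics/s3.png

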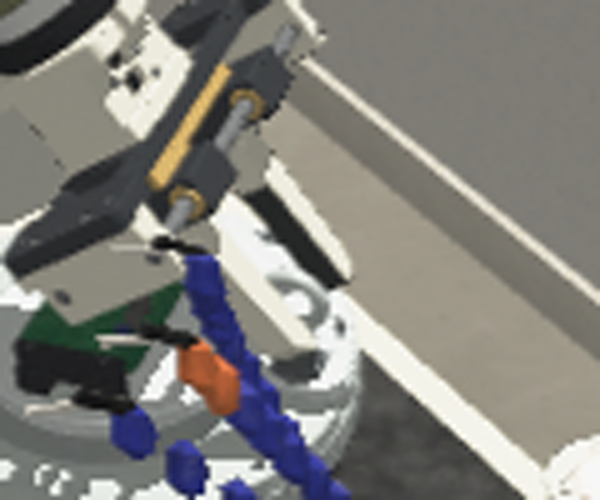

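The ring, near (295,290), sits between the fingers. I'll close gently first.

>>> drive_tool --moves '[20, 0, 0, 0, 0, 0, 0, 12, 0, 0, 0, 0, 0, 0, 6, 0, 0, 0, 0, 0, 0, 4, 0, 0, 0, 0, 0, 0, 4, 0, 0, 0, 0, 0, 0]' --grip_force 6

```text
t: 2.3
tool_pos: [0.412, 0.232, 0.2389]
orientation: [1.161, 2.295, -0.363]
force: [2.0, 0.8, -0.7]
opening: 0.008
gripper_force: 6.0
```

```bash
python3 -c "
from h import *
go(-53.7,.101,back=0,n=1)"
```

```text
[ 0.47 -0.39  1.  ] [ 0.14 -0.03 -0.02]
t 2.3 grasp [0.4689 0.1551 0.102 ] r 0.0917 ang -53.21 F [ 2.01  0.83 -0.7 ] op 0.008 gf 5.999993635341525 q [ 0.64 -0.01  2.03 -0.66  1.21  0.27]
```

>>> drive_tool --moves '[4, 0, 0.4, 0, 0, 0, 0, 4, 0, 0, 0, 0, 0, 0, 4, -1.4, 0, -2, 0, 0, 0, 4, -1.4, 0, -2, 0, 0, 0, 4, -1.4, 0, -2, 0, 0, 0, 4, -1.4, 0, -2, 0, 0, 0, 4, -1.4, 0, -2, 0, 0, 0, 4, 0, 0, 0, 0, 0, 0]' --grip_force 30

```text
t: 3.1
tool_pos: [0.4118, 0.2319, 0.2505]
orientation: [1.162, 2.296, -0.365]
force: [2.5, 2.8, -7.5]
opening: 0.0072
gripper_force: 30.0
```

```bash
python3 -c "
from h import *
go(-53.7,.114,back=0,n=1)
c=cam('scene'); b=cv2.resize(c['color'][110:180,190:270],None,fx=7,fy=7,interpolation=cv2.INTER_CUBIC); cv2.imwrite('pics/s4.png',b[...,::-1])"
```

```text
[-0.27 -0.19 -0.13] [ 0.02 -0.06 -0.  ]
t 3.1 grasp [0.4685 0.1548 0.1136] r 0.0917 ang -53.54 F [ 2.51  2.81 -7.48] op 0.0072 gf 29.984337308560498 q [ 0.64 -0.03  2.02 -0.65  1.24  0.25]
```

View pics/s4.png

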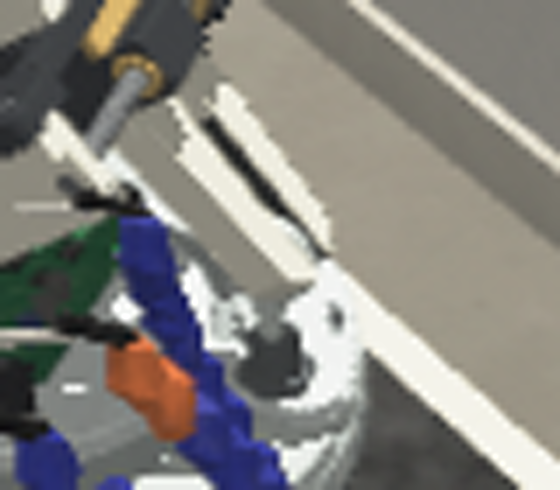

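The pin is pulled: the spring force reads about 7 N and the barrel, near (270,360), stays put while the ring is up. Now I'll swing the first 20° and watch the forces.

>>> drive_tool --moves '[4, 0, -0.2, 0, -1.43, 0, -2.05, 4, 0, -0.35, 0, -2.87, 0, -4.1, 4, 0, -0.35, 0, -2.87, 0, -4.1, 4, 0, -0.35, 0, -2.87, 0, -4.1, 4, 0, -0.2, 0, -1.43, 0, -2.05, 4, 0, 0, 0, 0, 0, 0]'

```text
t: 3.75
tool_pos: [0.4112, 0.2302, 0.2508]
orientation: [0.736, 2.437, -0.232]
force: [8.7, 0.2, -9.4]
opening: 0.0076
gripper_force: 30.0
```

```bash
cat >>h.py <<'E'
def chk():
    s=robot.read_state(); M=Ro.from_rotvec(s['orientation']).as_matrix(); F=np.array(s['force'])
    g=s['tool_pos']+M[:,2]*.167; d=g[:2]-C; a=np.arctan2(d[1],d[0]); r=np.r_[np.cos(a),np.sin(a)]; t=np.r_[-r[1],r[0]]
    ty=np.degrees(np.arctan2(-M[0,1],M[1,1]))
    print('t %.2f r %.4f ang %.2f toolyaw %.2f h %.4f Fr %.2f Ft %.2f Fz %.2f op %.4f'%(s['t'],np.hypot(*d),np.degrees(a),ty,g[2],F[:2]@r,F[:2]@t,F[2],s['opening']),np.round(s['wrist_torque'],2))
E
python3 -c "
from h import *
chk()"
```

```text
t 3.75 r 0.0927 ang -33.71 toolyaw -33.59 h 0.1141 Fr 7.07 Ft 5.00 Fz -9.38 op 0.0076 [ 0.31 -0.19  0.01]
```

>>> drive_tool --moves '[4, -0.8, 0.5, 0.6, 0, 0, 0, 4, 0, 0, 0, 0, 0, 0]'

```text
t: 3.95
tool_pos: [0.4119, 0.2305, 0.2503]
orientation: [0.738, 2.438, -0.233]
force: [4.8, 1.9, -7.9]
opening: 0.0072
gripper_force: 30.0
```

```bash
python3 -c "
from h import *
chk()"
```

```text
t 3.95 r 0.0929 ang -33.46 toolyaw -33.69 h 0.1134 Fr 2.98 Ft 4.27 Fz -7.90 op 0.0072 [ 0.61  0.47 -0.04]
```

>>> drive_tool --moves '[4, -0.1, -0.2, 0.1, -1.43, 0, -2.05, 4, -0.2, -0.35, 0.1, -2.87, 0, -4.1, 4, -0.2, -0.35, 0.1, -2.87, 0, -4.1, 4, -0.2, -0.35, 0.1, -2.87, 0, -4.1, 4, -0.1, -0.2, 0.1, -1.43, 0, -2.05, 4, 0, 0, 0, 0, 0, 0]'

```text
t: 4.55
tool_pos: [0.4124, 0.2288, 0.2508]
orientation: [0.299, 2.515, -0.094]
force: [7.1, 3.8, -8.2]
opening: 0.0078
gripper_force: 30.0
```

```bash
python3 -c "
from h import *
chk()
c=cam('top'); b=cv2.resize(c['color'][145:235,125:235],None,fx=5,fy=5,interpolation=cv2.INTER_CUBIC); cv2.imwrite('pics/t5.png',b[...,::-1])"
```

```text
t 4.55 r 0.0942 ang -13.65 toolyaw -13.57 h 0.1140 Fr 5.99 Ft 5.33 Fz -8.24 op 0.0078 [0.48 0.23 0.03]
```

View pics/t5.png

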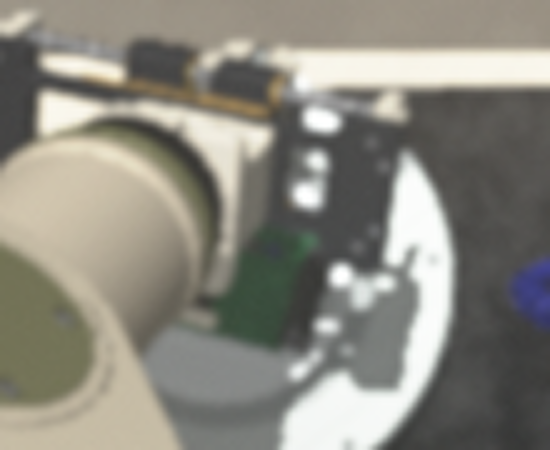

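The top view shows the board turned with the holder by about 40°, and the forces are modest. I'll relieve the radial load, then loosen the fingers to a cage so the spring puts the nose on the plate.

>>> drive_tool --moves '[4, -0.8, 0.3, 0.6, 0, 0, 0, 4, 0, 0, 0, 0, 0, 0, 11, 0, 0, 0, 0, 0, 0, 11, 0, 0, 0, 0, 0, 0, 11, 1.7, 0, 2.5, 0, 0, 0, 11, 0, 0, 0, 0, 0, 0]'

```text
t: 5.2
tool_pos: [0.4135, 0.2291, 0.2477]
orientation: [0.301, 2.515, -0.094]
force: [0.4, 0.1, -1.2]
opening: 0.011
gripper_force: 0.0
```

```bash
python3 -c "
from h import *
chk()"
```

```text
t 5.20 r 0.0953 ang -13.40 toolyaw -13.65 h 0.1110 Fr 0.37 Ft 0.15 Fz -1.15 op 0.0110 [0.02 0.31 0.01]
```

>>> drive_tool --moves '[11, 0, -0.05, 0, -0.34, 0, -0.49, 11, 0, -0.05, 0, -0.34, 0, -0.49, 11, 0, -0.05, 0, -0.34, 0, -0.49, 11, 0, -0.05, 0, -0.34, 0, -0.49]'

```text
t: 5.6
tool_pos: [0.4134, 0.2288, 0.2477]
orientation: [0.248, 2.52, -0.078]
force: [0.3, -2.4, -0.1]
opening: 0.0107
gripper_force: 1.0
```

```bash
python3 -c "
from h import *
chk()"
```

```text
t 5.60 r 0.0953 ang -11.18 toolyaw -11.22 h 0.1110 Fr 0.80 Ft -2.34 Fz -0.13 op 0.0107 [-0.23  0.11 -0.21]
```

>>> drive_tool --moves '[11, 0, -0.05, 0, -0.34, 0, -0.49, 11, 0, -0.05, 0, -0.34, 0, -0.49, 11, 0, -0.05, 0, -0.34, 0, -0.49]'

```text
t: 5.9
tool_pos: [0.4134, 0.2287, 0.2477]
orientation: [0.208, 2.523, -0.065]
force: [1.0, -1.4, 0.3]
opening: 0.0114
gripper_force: 0.9
```

```bash
cat >>h.py <<'E'
def ringtop():
    zz=[]
    for n in('scene','top'):
        T=cam(n); d=T['depth']; v,u=np.mgrid[0:384,0:512]
        W=(np.stack([(u-T['mtx'][0,2])/T['mtx'][0,0]*d,(v-T['mtx'][1,2])/T['mtx'][1,1]*d,d],-1)-T['t'])@T['R']
        D=W[...,:2]-C-[.001,0]; r=np.hypot(D[...,0],D[...,1]); a=np.degrees(np.arctan2(D[...,1],D[...,0]))
        k=(d>0)&(r>.101)&(r<.114)&(a>-20)&(a<8)&(W[...,2]>.07)&(W[...,2]<.13)
        print(n,k.sum(),np.percentile(W[k][:,2],[5,25,50,75,95]).round(4) if k.any() else '', np.percentile(a[k],[5,50,95]).round(1) if k.any() else '')
E
python3 -c "
from h import *
chk(); ringtop()"
```

```text
t 5.90 r 0.0952 ang -9.38 toolyaw -9.43 h 0.1109 Fr 1.22 Ft -1.18 Fz 0.27 op 0.0114 [-0.26  0.12 -0.2 ]
scene 7 [0.1043 0.1067 0.109  0.1126 0.1134] [-19.5 -19.  -16.7]
top 35 [0.1041 0.1066 0.1098 0.1146 0.1171] [-18.4  -7.3  -1. ]
```

Sliding friction reads about −1 to −2 N. I'll keep feeling in small steps.

>>> drive_tool --moves '[11, 0, -0.05, 0, -0.34, 0, -0.49, 11, 0, -0.05, 0, -0.34, 0, -0.49, 11, 0, -0.05, 0, -0.34, 0, -0.49]'

```text
t: 6.3
tool_pos: [0.4133, 0.2288, 0.2477]
orientation: [0.168, 2.526, -0.052]
force: [0.5, 2.0, -1.5]
opening: 0.0112
gripper_force: 1.2
```

>>> drive_tool --moves '[11, 0, -0.05, 0, -0.34, 0, -0.49, 11, 0, -0.05, 0, -0.34, 0, -0.49]'

```text
t: 6.5
tool_pos: [0.4133, 0.2286, 0.2477]
orientation: [0.142, 2.527, -0.045]
force: [-0.6, -0.1, 0.1]
opening: 0.0111
gripper_force: 0.0
```

```bash
python3 -c "
from h import *
chk(); ringtop()"
```

```text
t 6.50 r 0.0951 ang -6.48 toolyaw -6.43 h 0.1109 Fr -0.59 Ft -0.17 Fz 0.11 op 0.0111 [ 0.07  0.32 -0.02]
scene 12 [0.0833 0.0999 0.1062 0.1094 0.1118] [-17.2 -14.7  -6.7]
top 29 [0.1016 0.1051 0.1094 0.1125 0.1193] [-18.5  -4.9   1. ]
```

The tangential force jumped to +2 and then fell to zero, so the pin seems to have dropped and pulled ahead. I'll check with a picture.

```bash
python3 -c "
from h import *
a=[]
for n,(r0,c0) in {'scene':(110,180),'top':(150,150)}.items():
    c=np.load(f'pics/{n}.npz'); a.append(cv2.resize(c['color'][r0:r0+80,c0:c0+80],None,fx=5,fy=5,interpolation=cv2.INTER_CUBIC))
cv2.imwrite('pics/s6.png',np.hstack(a)[...,::-1])"
```

```text
(no output)
```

View pics/s6.png

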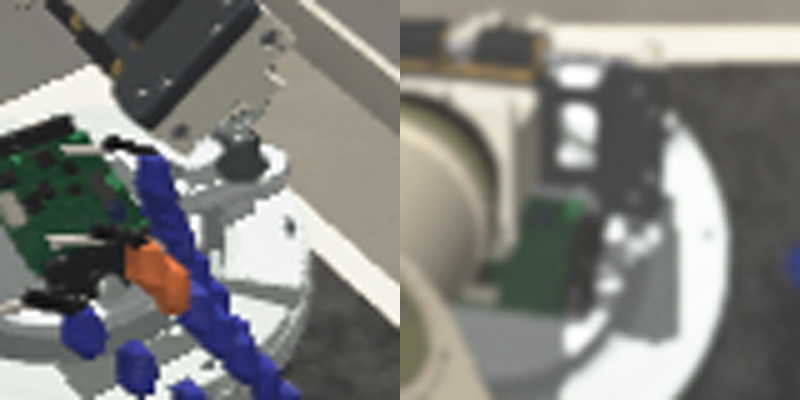

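The left view shows the barrel at (243,155), but the ring is hidden by the finger. I'll confirm by nudging on: a seated pin will block.

>>> drive_tool --moves '[11, 0, -0.05, 0, -0.34, 0, -0.49, 11, 0, -0.05, 0, -0.34, 0, -0.49]'

```text
t: 6.8
tool_pos: [0.4133, 0.2284, 0.2477]
orientation: [0.116, 2.528, -0.037]
force: [-0.6, 0.3, -0.1]
opening: 0.011
gripper_force: 0.0
```

>>> drive_tool --moves '[11, 0, -0.05, 0, -0.34, 0, -0.49]'

```text
t: 6.9
tool_pos: [0.4133, 0.2283, 0.2477]
orientation: [0.103, 2.529, -0.033]
force: [0.2, 0.1, 1.0]
opening: 0.011
gripper_force: 0.3
```

```bash
python3 -c "
from h import *
chk()"
```

```text
t 6.90 r 0.0951 ang -4.88 toolyaw -4.66 h 0.1109 Fr 0.19 Ft 0.14 Fz 0.97 op 0.0110 [-0.06  0.27 -0.1 ]
```

>>> drive_tool --moves '[11, 0, -0.05, 0, -0.34, 0, -0.49]'

```text
t: 7.0
tool_pos: [0.4133, 0.2283, 0.2477]
orientation: [0.09, 2.529, -0.029]
force: [0.2, -1.0, 0.5]
opening: 0.0112
gripper_force: 0.3
```

>>> drive_tool --moves '[11, 0, -0.05, 0, -0.34, 0, -0.49]'

```text
t: 7.1
tool_pos: [0.4133, 0.2282, 0.2477]
orientation: [0.076, 2.53, -0.025]
force: [0.2, -0.7, 0.0]
opening: 0.0107
gripper_force: 0.4
```

```bash
python3 -c "
from h import *
chk()"
```

```text
t 7.10 r 0.0951 ang -3.76 toolyaw -3.47 h 0.1109 Fr 0.29 Ft -0.73 Fz 0.04 op 0.0107 [-0.05  0.26 -0.11]
```

>>> drive_tool --moves '[11, 0, -0.05, 0, -0.34, 0, -0.49]'

```text
t: 7.2
tool_pos: [0.4133, 0.2281, 0.2477]
orientation: [0.063, 2.53, -0.021]
force: [1.4, -3.3, 0.8]
opening: 0.0108
gripper_force: 1.7
```

>>> drive_tool --moves '[11, 0, -0.05, 0, -0.34, 0, -0.49]'

```text
t: 7.3
tool_pos: [0.4133, 0.2277, 0.2476]
orientation: [0.05, 2.53, -0.018]
force: [0.4, -7.6, 2.4]
opening: 0.0113
gripper_force: 4.0
```

>>> drive_tool --moves '[11, 0, 0, 0, 0, 0, 0]'

```text
t: 7.4
tool_pos: [0.4133, 0.2276, 0.2476]
orientation: [0.051, 2.53, -0.018]
force: [0.2, -5.0, 1.3]
opening: 0.011
gripper_force: 2.5
```

```bash
python3 -c "
from h import *
chk()"
```

```text
t 7.40 r 0.0952 ang -3.09 toolyaw -2.32 h 0.1108 Fr 0.52 Ft -5.02 Fz 1.25 op 0.0110 [-0.75  0.1  -0.5 ]
```

The tangential force is now rising to 5–8 N with no advance, so the pin is blocked in the slot. I'll back off, open, and retract along the tool axis.

>>> drive_tool --moves '[11, 0, 0.1, 0, 0.46, 0, 0.66, 20, 0, 0.1, 0, 0.46, 0, 0.66, 40, 0, 0, 0, 0, 0, 0, 40, 0, 0, 0, 0, 0, 0, 40, 0, 0, -15, 0, 0, 0, 40, 0, 0, -25, 0, 0, 0, 40, 0, 0, -30, 0, 0, 0, 40, 0, 0, -30, 0, 0, 0]'

```text
t: 8.2
tool_pos: [0.3553, 0.2322, 0.33]
orientation: [0.086, 2.53, -0.028]
force: [-0.0, -0.4, -0.5]
opening: 0.0401
gripper_force: 0.0
```

```bash
python3 -c "
from h import *
chk()
c=cam('scene'); b=cv2.resize(c['color'][100:200,170:270],None,fx=5.5,fy=5.5,interpolation=cv2.INTER_CUBIC); cv2.imwrite('pics/s7.png',b[...,::-1])
for n in('top','scene'):
    T=cam(n); d=T['depth']; v,u=np.mgrid[0:384,0:512]
    W=(np.stack([(u-T['mtx'][0,2])/T['mtx'][0,0]*d,(v-T['mtx'][1,2])/T['mtx'][1,1]*d,d],-1)-T['t'])@T['R']
    D=W[...,:2]-C-[.001,0]; r=np.hypot(D[...,0],D[...,1]); a=np.degrees(np.arctan2(D[...,1],D[...,0]))
    k=(d>0)&(r>.07)&(r<.113)&(a>-20)&(a<15)&(W[...,2]>.076)&(W[...,2]<.125)
    p=W[k]; print(n,len(p),np.percentile(p[:,2],[50,75,90,95,99,100]).round(4),np.median(p,0).round(4),np.median(a[k]))"
```

```text
t 8.20 r 0.0369 ang -4.59 toolyaw -3.92 h 0.1932 Fr 0.02 Ft -0.35 Fz -0.47 op 0.0401 [0.07 0.3  0.03]
top 65 [0.1007 0.1059 0.1074 0.108  0.109  0.1097] [0.5065 0.2178 0.1007] -6.7619221233690885
scene 102 [0.0936 0.1019 0.1055 0.1066 0.1092 0.1094] [0.5055 0.2215 0.0936] -4.364420954371958
```

View pics/s7.png

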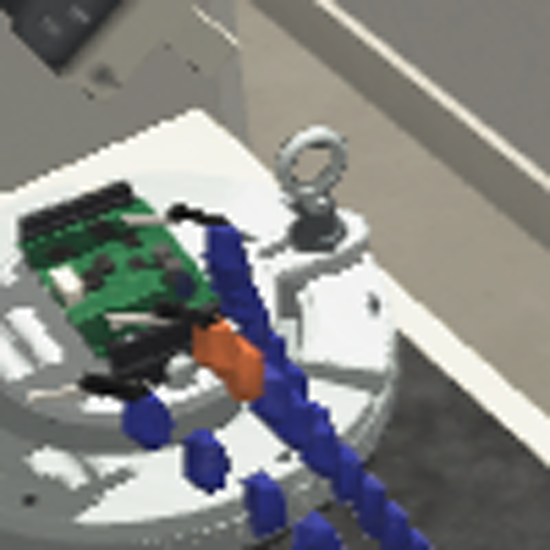

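The ring stands at about −5°, which is a 48° swing. Its top measures 109.4–109.7 mm against 109 mm when seated at the start, so the pin is home, and the gripper is clear.

```bash
python3 -c "
from plant import robot
print(robot.close_job())"
```

```text
the job is handed in; nothing more can be done
None
```

I swung the holder about 48° (0.84 rad) anticlockwise. By blocked motion and ring height, the pin is seated in the index plate's slot. The board was not touched, the gripper is clear, and the job is handed in at about 8 s; no verdict came back.

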